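# Hold the barcode scanner over the hexagonal gift box's label

## Robot

A 6-joint arm with a two-finger parallel gripper is mounted at the origin on the work surface. World frame = base frame: x ahead of the robot, y to its left, z up, the work surface at z = 0. Lengths are in m, angles in rad, forces in N, time in s.
With the tool pointing down it reaches from about 0.275 to 0.725 m from the base axis. Payload 15.9 kg.
Tool frame: the origin (TCP) lies at the very end of the fingers, on their centre line; the grasp point (between the pads) lies 19 mm behind it (env.pinch_z is the distance from the TCP to the grasp point, in m); x points along the fingers, z is the direction in which the jaws open and shut, and the axes are right-handed (so a half turn about x gives the same grasp; the last joint's range is limited). The gripper opens to 85 mm and grips with 20 to 120 N. Pads are 22 mm wide; open, the fingers measure 114 mm over their backs; the gripper's body (76 mm by 85 mm) begins 54 mm behind the grasp point. The pads swing forward as they close: fully open they stand 13 mm farther back than shut.
Start: joints at [-1.282, 0.213, -0.034, 1.323, 0, 1.571], TCP at [0.142, -0.479, 0.231] pointing down, gripper open.
Joint ranges: [-2.98, 2.98], [-0.74, 1.72], [-1.14, 1.35], [-2.1, 2.04], [-1.57, 1.44], [-3.14, 3.14]. Speed limits (rad/s): [1.89, 1.89, 2.39, 2.57, 3.14, 3.14].

## Interface

Orientations are given as a unit quaternion [w, x, y, z].
In Python, from bench import env gives the robot as it stands.
- The arm moves only by the tool carry_out, never from a script. Its argument "series" is a list of rows, each a list of 5 numbers: the finger opening in m, from 0 to 0.0854, then the shift along the world's x, y, z in m, then the turn about the world's z in degrees. A call has 1 to 12 rows; each row is the pose to reach, as a shift and turn from the pose commanded when the call began; what a row does not reach only later rows make up. A row lasts 1/12 s, in which the tool goes at most 41.7 mm and 7.16 degrees, less where a joint would pass 70% of its speed; a pose out of reach is approached as far as the arm can. A call with a gripper value outside its range is refused whole. The fingers move at their own pace and stop on an object; "newtons" is the grip in N (left out, the last holds). Time passes only in rows, so rows that repeat a pose let the fingers close. It gives the time, the measured TCP pose, the force and the opening at its end, in the units of the state.
- env.state(): the state, without advancing time (a new reading comes with each control period).
- env.read_camera(name): name is "scene" or "top" or "wrist"; returns a dict with "image" (480x640x3 uint8, red, green, blue), "camera_matrix" (3x3 intrinsics, pixels), "extrinsics" (4x4, takes a point from camera to world coordinates). Camera axes: x right, y down, z forward; pixel columns grow to the right and rows downward; lengths in m; the calibration is good to about 2 mm. A picture is of the moment at which its call begins. There is no depth.
- env.hand_in(): hands the job in, once; it reports no verdict.
The state is a dict: "clock": time; "joint_pos": joint angles; "qvel": joint speeds; "joint_efforts": joint torques, N m; "eef_pos": TCP position; "orientation": TCP orientation; "wrist_force": force on the tool from outside, world axes, zero at the start; "wrist_torque": the same for the moment, N m; "width": opening from 0.0 (shut) to 1.0 (fully open).
Only numpy, scipy, OpenCV 4.12 (cv2) and the standard library are available. Lean on these libraries where they do the work, as an engineer would, in place of code of your own. Each camera call takes 0.05 s, during which the arm holds its last target. There are 200 camera calls.

## Task

Scan in the hexagonal gift box from the delivery: lift the barcode scanner out of its charging cradle, carry it over the goods and into the tote, and hold it still, nose down and level, about 2 cm above the middle of the barcode on top of the hexagonal box, with the wide nose running along the length of the code so that it crosses every bar. Do not touch the hexagonal box with the scanner, and leave all other things where they stand. Finish while holding the scanner there in the air: do not put it down or let go.

Things in the scene. Friction and masses are not known exactly. Their poses are not given: they have to be found in the camera images.
- scanner: Cordless barcode scanner, nose down, 145 mm tall, 0.16 kg. Origin: centre of the nose's flat underside (reading window); z up the handle, y along the wide nose, x across. Grey nose 34 (x) x 76 mm (y), 24 mm high, tapering to the black flat-sided handle, 28 (x) x 40 mm (y), 75 to 145 mm above the origin; grip it across the 28 mm, about 115 mm up. Half a turn about z reads the same.
- cradle: Light grey charging cradle, fixed, foot 100 x 120 x 16 mm. Origin: centre of the pocket at counter height; z up, y along the pocket. The scanner stands loosely in the open-topped pocket, 40 (x) x 82 mm (y) inside, floor 16 mm and rim 38 mm above the counter: lift it straight up more than 22 mm to free it.
- tote: Open grey plastic stock tote, fixed, 300 (x) x 400 (y) x 120 mm high, rim 12 mm wide, floor and walls 4 mm. Origin: centre of its underside. The hexagonal box, square box and round tin stand in a row along y in the half nearer the robot, in any order; two jars stand behind them.
- hex_box: Hexagonal card gift box standing loose in the tote, 92 mm across flats, 58 mm high, kraft-card lid. Origin: centre of its underside, z up. It bears the barcode to be read.
- hex_label (a point): Centre of the white barcode label on top of the hexagonal box's lid, 58 mm above the box's underside and central on it. z up; label 38 mm (x) by 60 mm (y); y runs along the length of the code (46 mm, from bar to bar), x along the 30 mm long bars.
- square_box: Square card gift box in the tote, 84 by 84 by 72 mm, also with a barcode on top; not to be read or moved. Origin: centre of its underside.
- round_tin: Round metal tin in the tote, 91 mm across, 48 mm high, also with a barcode on top; not to be read or moved. Origin: centre of its underside.
- jar0: Amber glass jar with brass cap in the tote, 58 mm across, 105 mm high, to be left alone. Origin: centre of its underside.
- jar1: Clear glass jar with brass cap in the tote, 58 mm across, 88 mm high, to be left alone. Origin: centre of its underside.
- snow_globe: Snow globe on a dark wooden foot, 80 mm across, 102 mm high, loose on the counter between cradle and tote, to be left alone. Origin: centre of its underside.
- mug: White mug, 80 mm across, 95 mm high, handle on its own +y side reaching 77 mm from its axis, loose on the counter between cradle and tote, to be left alone. Origin: centre of its underside.
- card_terminal: Black card payment terminal lying on the counter beyond the cradle, 165 by 78 by 46 mm, to be left alone. Origin: centre of its underside.
- tape_dispenser: Dark desk tape dispenser beyond the mug, 150 by 55 by 80 mm, to be left alone. Origin: centre of its underside.
There are look-alikes about, which are no part of the job. What is shaped like the hex_box but blue, red or turquoise is not meant.

How it is judged:
On the way:
1. the scanner is lifted clear of its cradle in the gripper (z of scanner in the frame of cradle above 0.06 m and contact force between the fingers and scanner above 1 N and contact force between scanner and cradle below 0.05 N), for 0.1 s.
At the end, for the whole second after the job is handed in: Scanner held still by the fingers (under 0.02 m/s), touching nothing else; nose 8 to 35 mm above the hex box's label, within 10 mm across and 12 mm along the code, turned within 0.15 rad (either way round), upright within 0.12 rad; hex box upright; no goods moved over 15 mm (z of scanner in the frame of hex_label between 0.008 and 0.035 m and x of scanner in the frame of hex_label between -0.01 and 0.01 m and y of scanner in the frame of hex_label between -0.012 and 0.012 m and angle between the y axis of scanner and the y axis of hex_label, either way round below 0.15 rad and angle between scanner's own z axis and vertical below 0.12 rad and linear speed of scanner below 0.02 m/s and contact force between the fingers and scanner above 1 N and angle between hex_box's own z axis and vertical below 0.05 rad and contact force between scanner and cradle below 0.05 N and contact force between scanner and tote below 0.05 N and contact force between scanner and hex_box below 0.05 N and contact force between scanner and square_box below 0.05 N and contact force between scanner and round_tin below 0.05 N and contact force between scanner and jar0 below 0.05 N and contact force between scanner and jar1 below 0.05 N and contact force between scanner and snow_globe below 0.05 N and contact force between scanner and mug below 0.05 N and contact force between scanner and card_terminal below 0.05 N and contact force between scanner and tape_dispenser below 0.05 N); the arm keeps its last pose, push and grip.
It fails at once if the scanner touches the hexagonal box (contact force between scanner and hex_box above 0.5 N).
It fails at once if goods in the tote or things on the counter are moved by more than 15 mm (distance of any of hex_box, square_box, round_tin, jar0, jar1, snow_globe, mug, card_terminal, tape_dispenser from where it was at the start of the episode above 0.015 m).
It also fails if it takes over 38 s, if anything falls off the work surface, if the arm or the gripper's body presses on something with over 40 N, if the wrist force passes 120 N, or if a joint passes its speed limit or range.

## Working session

There is one attempt and no reset: what is moved stays moved. The work goes in short steps, Python scripts to look and compute and a tool call to move; the robot and the scene stay as the last step left them, time stands still between calls to the robot, and variables do not carry over. Pictures are saved under pics/ and viewed, about 8 in all and at most 12, crops included, and the job is handed in when it is done.

Besides the shell and the picture viewer there is one more tool, called after "Call:" as a command line: name --pt "numbers of a row" for each row, then --argument value for the rest. carry_out: Moves the arm, as the interface text tells. Its arguments: {"type":"object","properties":{"series":{"type":"array","items":{"type":"array","items":{"type":"number"}}},"newtons":{"type":"number"}},"required":["series"]}

```bash
mkdir -p pics; ls
python3 - <<'E'
from bench import env
import cv2,pickle
s=env.state();print({k:s[k] for k in('clock','eef_pos','orientation','width')},env.pinch_z)
d={}
for n in('scene','top'):
    c=env.read_camera(n);d[n]=c;cv2.imwrite(f'pics/{n}0.png',c['image'][:,:,::-1]);print(n,c['camera_matrix'].tolist(),c['extrinsics'].round(3).tolist())
pickle.dump(d,open('c0.pkl','wb'))
E
```

```text
pics
{'clock': 0.0, 'eef_pos': array([ 0.14229948, -0.47897037,  0.23083814]), 'orientation': array([ 0.56643535,  0.42309674,  0.56703488, -0.42262464]), 'width': 0.9955189161534583} 0.0187
scene [[444.17516009922275, 0.0, 323.7345655707593], [0.0, 444.17516009922275, 231.81295439468357], [0.0, 0.0, 1.0]] [[-0.545, 0.578, -0.608, 1.245], [0.838, 0.387, -0.384, 0.532], [0.013, -0.719, -0.695, 0.87], [0.0, 0.0, 0.0, 1.0]]
top [[436.6172878051103, 0.0, 325.834631409562], [0.0, 436.6172878051103, 245.379072541553], [0.0, 0.0, 1.0]] [[-0.023, -0.998, 0.066, 0.437], [-0.999, 0.025, 0.028, 0.061], [-0.029, -0.066, -0.997, 1.236], [0.0, 0.0, 0.0, 1.0]]
```

View pics/top0.png

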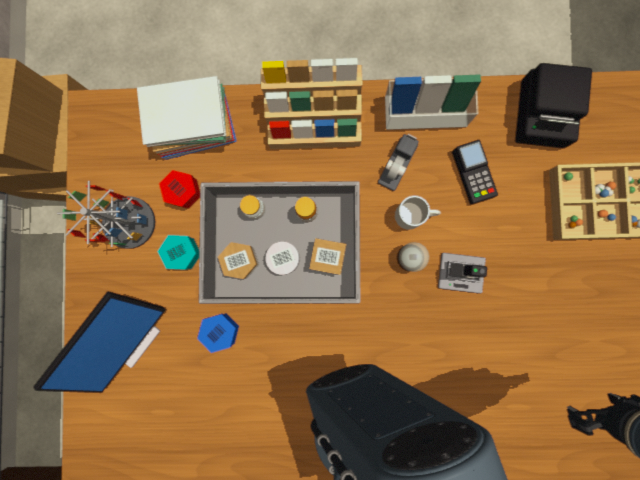

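View pics/scene0.png

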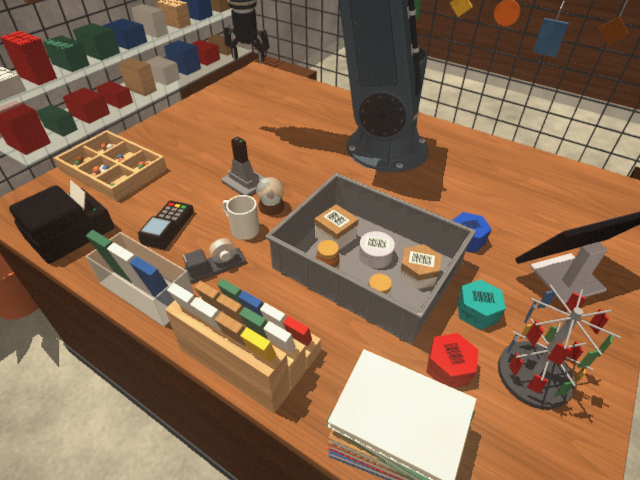

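The top view shows the kraft hex box at about (237,262), the scanner in its cradle at about (463,272), and the globe (412,257) and mug (413,212) between cradle and tote. The scene view shows the hex box at (421,262) and the scanner handle at (239,150).

```bash
cat > h.py <<'E'
import numpy as np,cv2
def ray(c,uv,z):
    K,E=c['camera_matrix'],c['extrinsics']
    uv=np.atleast_2d(np.asarray(uv,float)); d=np.c_[uv,np.ones(len(uv))]@np.linalg.inv(K).T@E[:3,:3].T
    o=E[:3,3]; return o+d*((z-o[2])/d[:,2:])
def proj(c,p):
    K,E=c['camera_matrix'],c['extrinsics'];q=(np.atleast_2d(p)-E[:3,3])@E[:3,:3]@K.T;return q[:,:2]/q[:,2:]
def blobs(mask,box,c,z,amin=20):
    x0,y0,x1,y1=box;m=np.zeros_like(mask);m[y0:y1,x0:x1]=mask[y0:y1,x0:x1]
    out=[]
    for k in cv2.findContours(m,cv2.RETR_EXTERNAL,cv2.CHAIN_APPROX_NONE)[0]:
        if cv2.contourArea(k)<amin: continue
        w=ray(c,k[:,0],z)[:,:2]
        r=cv2.minAreaRect((w*1000).astype(np.float32)); out.append((cv2.contourArea(k),np.round(r[0],1),np.round(r[1],1),round(r[2],1)))
    return out
E
python3 - <<'E'
from h import *
import pickle
d=pickle.load(open('c0.pkl','rb'))
for n,b in(('top',(218,242,258,282)),('scene',(400,244,444,285))):
    c=d[n];I=c['image'];hsv=cv2.cvtColor(I,cv2.COLOR_RGB2HSV)
    m=((hsv[...,1]<70)&(hsv[...,2]>150)).astype(np.uint8)*255
    m=cv2.morphologyEx(m,cv2.MORPH_CLOSE,np.ones((5,5)))
    print(n,'label',blobs(m,b,c,.062))
c=d['top'];hsv=cv2.cvtColor(c['image'],cv2.COLOR_RGB2HSV)
m=(hsv[...,1]<60).astype(np.uint8)*255
print('foot',blobs(m,(430,245,495,300),c,.012))
for n,b in(('top',(430,245,495,300)),('scene',(215,125,270,200))):
    c=d[n];hsv=cv2.cvtColor(c['image'],cv2.COLOR_RGB2HSV);m=(hsv[...,2]<55).astype(np.uint8)*255
    print(n,'dark at z=.161',blobs(m,b,c,.161,8))
t=d['top']['image'];s=d['scene']['image']
f=lambda I,x,y:cv2.resize(I[y:y+50,x:x+66],(396,300),interpolation=cv2.INTER_CUBIC)
cv2.imwrite('pics/crops.png',np.vstack([np.hstack([f(t,204,237),f(t,432,247)]),np.hstack([f(s,388,238),f(s,210,135)])])[:,:,::-1])
E
```

```text
top label [(159.0, array([446.1, 334. ]), array([106.6,  43.2]), 88.7), (295.0, array([481.5, 336.3]), array([39.4, 60.9]), 18.0), (54.0, array([522.8, 300.5]), array([72.9, 33.5]), 54.7), (66.5, array([513.6, 371.4]), array([30.1, 35.4]), 89.6)]
scene label [(20.5, array([524.8, 403.9]), array([10.1, 25.6]), 79.1), (31.0, array([465.3, 383.3]), array([53. ,  7.2]), 22.1), (245.0, array([482.9, 337.3]), array([38.6, 60. ]), 17.7), (185.5, array([507.9, 327.4]), array([131.2,  83.4]), 33.6)]
foot [(1474.5, array([ 432.9, -282. ]), array([124.4,  98.2]), 81.8)]
top dark at z=.161 [(91.5, array([ 438.3, -266.4]), array([49.1, 25.9]), 83.9)]
scene dark at z=.161 [(207.0, array([ 480.7, -236.2]), array([110.5,  35.9]), 45.3)]
```

View pics/crops.png

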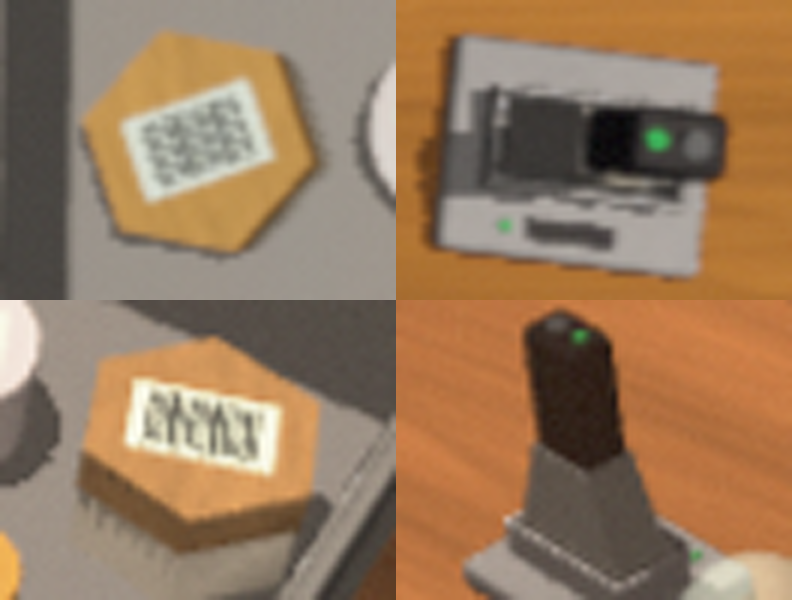

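The crops show the label's long axis clearly in both views, which agree to about 1.5 mm. The handle's top face is centred at about (479.8,271.2) in top and (238.5,139.2) in scene.

Run:
```python
from h import *
import pickle
from bench import env
from scipy.spatial.transform import Rotation as R
d=pickle.load(open('c0.pkl','rb'))
print(ray(d['top'],(479.8,271.2),.161),ray(d['scene'],(238.5,139.2),.161))
# pocket/nose visible: rim centre & foot corners from crop
print('foot corners',ray(d['top'],[(432+64/6,247+36/6),(432+322/6,247+66/6),(432+305/6,247+275/6),(432+42/6,247+245/6)],.016).round(4).tolist())
s=env.state();M=R.from_quat(s['orientation'][[1,2,3,0]]).as_matrix();print(M.round(3),'jaw yaw',np.degrees(np.arctan2(M[1,2],M[0,2])),s['eef_pos'])
```

```text
[[ 0.43599434 -0.28253769  0.161     ]] [[ 0.43667501 -0.27885364  0.161     ]]
foot corners [[0.4887, -0.2291, 0.016], [0.4719, -0.3466, 0.016], [0.3763, -0.3344, 0.016], [0.3926, -0.2152, 0.016]]
[[-0.     0.959  0.285]
 [ 0.001  0.285 -0.959]
 [-1.    -0.    -0.001]] jaw yaw -73.45293180817032 [ 0.14230644 -0.47901559  0.23087186]
```

Call:
carry_out --pt "0.07 0.03 0.02 0 6" --pt "0.07 0.06 0.04 0 12" --pt "0.07 0.09 0.06 0 18" --pt "0.07 0.12 0.08 0 24" --pt "0.07 0.15 0.1 0 30" --pt "0.07 0.18 0.12 0 36" --pt "0.07 0.21 0.14 0 42" --pt "0.07 0.24 0.16 0 48" --pt "0.07 0.27 0.18 0 54" --pt "0.07 0.294 0.198 0 60" --pt "0.07 0.294 0.198 0 65.5" --pt "0.07 0.294 0.198 0 65.5"

```text
clock: 1.1
eef_pos: [0.4373, -0.2801, 0.2308]
orientation: [0.705, 0.047, 0.706, -0.046]
wrist_force: [-0.1, -1.0, 0.4]
width: 0.822
```

Run:
```python
from h import *
from bench import env
c=env.read_camera('wrist');cv2.imwrite('pics/w1.png',c['image'][:,:,::-1])
print(proj(c,[[.4365,-.281,.161]]),env.state()['eef_pos'],c['extrinsics'].round(3).tolist())
import pickle;pickle.dump(c,open('w1.pkl','wb'))
```

```text
[[323.02459276 258.0257763 ]] [ 0.43650271 -0.28078459  0.23087547] [[0.991, -0.125, -0.043, 0.447], [-0.132, -0.942, -0.31, -0.201], [-0.002, 0.313, -0.95, 0.374], [0.0, 0.0, 0.0, 1.0]]
```

View pics/w1.png

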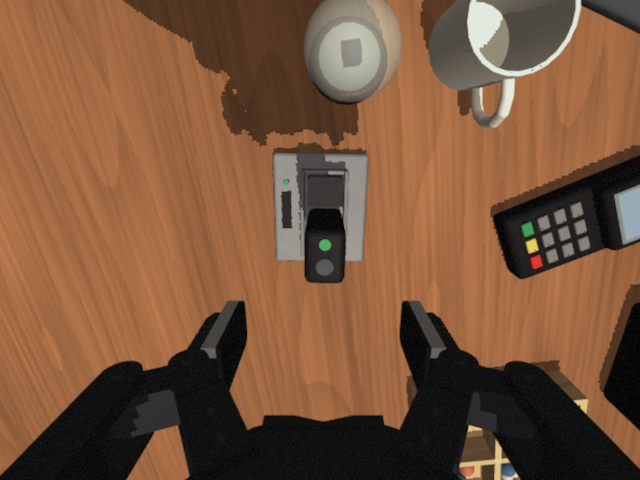

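Wrist view: the handle's top face is centred at about (325,257), predicted (323,258), and it is square to the jaws. I'll descend and grip.

Call:
carry_out --pt "0.07 0.001 0 -0.03 0" --pt "0.07 0.001 0 -0.06 0" --pt "0.07 0.001 0 -0.09 0" --pt "0.07 0.001 0 -0.11 0" --pt "0.07 0.001 0 -0.119 0" --pt "0.07 0.001 0 -0.119 0" --pt "0.02 0.001 0 -0.119 0" --pt "0.02 0.001 0 -0.119 0" --pt "0.02 0.001 0 -0.119 0" --pt "0.02 0.001 0 -0.119 0" --pt "0.02 0.001 0 -0.119 0" --pt "0.02 0.001 0 -0.119 0" --newtons 50

```text
clock: 2.15
eef_pos: [0.4382, -0.2819, 0.1137]
orientation: [0.706, 0.049, 0.705, -0.05]
wrist_force: [-0.7, -0.8, 7.2]
width: 0.322
```

Call:
carry_out --pt "0.02 0 0 0 0" --pt "0.02 0 0 0 0" --pt "0.02 0 0 0.01 0" --pt "0.02 0 0 0.02 0" --pt "0.02 0 0 0.035 0" --pt "0.02 0 0 0.055 0" --pt "0.02 0 0 0.08 0" --pt "0.02 0 0 0.11 0" --pt "0.02 0 0 0.14 0" --pt "0.02 0 0 0.17 0" --pt "0.02 0 0 0.18 0" --pt "0.02 0 0 0.18 0"

```text
clock: 3.15
eef_pos: [0.4383, -0.2818, 0.2961]
orientation: [0.707, 0.048, 0.704, -0.05]
wrist_force: [0.6, -0.1, -2.9]
width: 0.321
```

Run:
```python
from h import *
from bench import env
import pickle
d={n:env.read_camera(n) for n in('wrist','top','scene')};pickle.dump(d,open('c2.pkl','wb'))
p=proj(d['scene'],[[.4375,-.28,.20]])[0].astype(int);print(p)
I=d['scene']['image'];x,y=p-[50,55]
print(x,y)
cv2.imwrite('pics/l2.png',np.hstack([cv2.resize(I[y:y+110,x:x+100],(400,440),interpolation=cv2.INTER_CUBIC),cv2.resize(d['wrist']['image'],(400,300))[:,:].copy() if 0 else cv2.copyMakeBorder(cv2.resize(d['wrist']['image'],(400,300)),0,140,0,0,cv2.BORDER_CONSTANT)])[:,:,::-1])
s=env.state();print(s['clock'],s['eef_pos'],s['width'],s['wrist_force'])
```

```text
[236 127]
186 72
3.3 [ 0.43712221 -0.2810987   0.29171307] 0.3208824769638265 [ 0.74907065  1.42663479 -3.13486969]
```

View pics/l2.png

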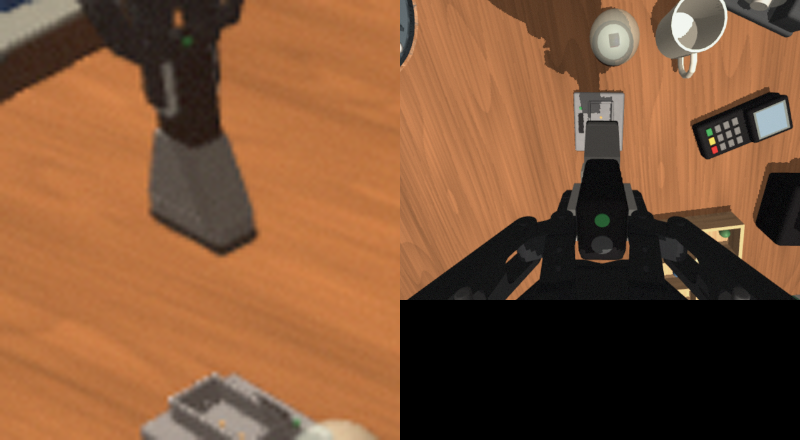

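The scanner is lifted free and hangs upright in the fingers. In the scene crop the nose's lower corners are at (150,213), (222,253) and (257,236). From these I work out the nose offset from the TCP.

Run:
```python
from h import *
import pickle
d=pickle.load(open('c2.pkl','rb'));c=d['scene']
A,B,C=[np.array((186+x/4,72+y/4))-.4 for x,y in((150,213),(222,253),(257,236))]
R=np.array([[np.cos(-.14),-np.sin(-.14)],[np.sin(-.14),np.cos(-.14)]])
for z in(.19,.195,.20):
    w=ray(c,[A,B,C],z)[:,:2];e=w[1]-w[0];print(z,'centre',(w[0]+w[2])/2,'in tool axes',((w[0]+w[2])/2-[.4371,-.2811])@R,'L',np.linalg.norm(e),np.linalg.norm(w[2]-w[1]),'yaw',np.degrees(np.arctan2(e[1],e[0])))
```

```text
0.19 centre [ 0.42667943 -0.29102274] in tool axes [-0.00893397 -0.01127978] L 0.07967068945277463 0.03194050245241046 yaw 81.35780753560329
0.195 centre [ 0.43269151 -0.2849775 ] in tool axes [-0.00382428 -0.00445473] L 0.07908514988000333 0.031705755793525685 yaw 81.3578075356033
0.2 centre [ 0.43870359 -0.27893225] in tool axes [0.00128541 0.00237031] L 0.07849961030723226 0.03147100913464111 yaw 81.35780753560329
```

Call:
carry_out --pt "0.02 0.001 0.01 0 0.5" --pt "0.02 0.003 0.03 0 1.5" --pt "0.02 0.005 0.06 0 3" --pt "0.02 0.007 0.09 0 4" --pt "0.02 0.009 0.12 0 5" --pt "0.02 0.011 0.15 0 6" --pt "0.02 0.013 0.18 0 7" --pt "0.02 0.015 0.21 0 8" --pt "0.02 0.018 0.24 0 10" --pt "0.02 0.02 0.27 0 12" --pt "0.02 0.022 0.29 0 13" --pt "0.02 0.022 0.3 0 13"

```text
clock: 4.3
eef_pos: [0.4586, 0.0214, 0.2914]
orientation: [0.706, -0.032, 0.707, 0.033]
wrist_force: [0.0, -0.6, -2.2]
width: 0.324
```

Call:
carry_out --pt "0.02 0.001 0.01 0 0.5" --pt "0.02 0.003 0.03 0 1.5" --pt "0.02 0.005 0.06 0 3" --pt "0.02 0.007 0.09 0 4" --pt "0.02 0.009 0.12 0 5" --pt "0.02 0.011 0.15 0 6" --pt "0.02 0.013 0.18 0 7" --pt "0.02 0.015 0.21 0 8" --pt "0.02 0.018 0.24 0 10" --pt "0.02 0.02 0.27 0 12" --pt "0.02 0.022 0.3 0 13" --pt "0.02 0.023 0.318 0 13"

```text
clock: 5.3
eef_pos: [0.4822, 0.3388, 0.2913]
orientation: [0.698, -0.112, 0.699, 0.111]
wrist_force: [1.0, 0.1, -1.4]
width: 0.326
```

Run:
```python
from h import *
from bench import env
from scipy.spatial.transform import Rotation as R
for _ in range(4): c=env.read_camera('wrist')
s=env.state();M=R.from_quat(s['orientation'][[1,2,3,0]]).as_matrix()
print(s['clock'],s['eef_pos'],np.degrees(np.arctan2(M[1,2],M[0,2])),M[2],s['width'])
I=c['image'];cv2.imwrite('pics/w3.png',I[:,:,::-1])
print(proj(c,[[.482,.337,.062]]))
```

```text
5.5 [0.48232792 0.33642169 0.29160746] 18.050146533953487 [-9.99999140e-01 -6.30318379e-04 -1.15015173e-03] 0.32284494772936184
[[323.7656215  206.99963499]]
```

View pics/w3.png

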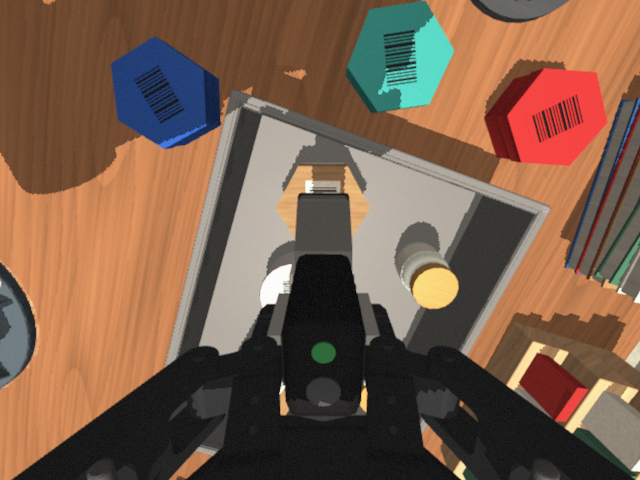

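The wrist view shows the label centred at column 323, directly ahead of the nose (297–352), with its edges parallel. I'll lower slowly.

Call:
carry_out --pt "0.02 0 0 -0.01 0" --pt "0.02 0 0 -0.025 0" --pt "0.02 0 0 -0.04 0" --pt "0.02 0 0 -0.055 0" --pt "0.02 0 0 -0.07 0" --pt "0.02 0 0 -0.082 0" --pt "0.02 0 0 -0.092 0" --pt "0.02 0 0 -0.1 0" --pt "0.02 0 0 -0.107 0" --pt "0.02 0 0 -0.112 0" --pt "0.02 0 0 -0.114 0" --pt "0.02 0 0 -0.114 0"

```text
clock: 6.5
eef_pos: [0.4824, 0.3366, 0.1781]
orientation: [0.698, -0.111, 0.698, 0.111]
wrist_force: [0.3, 0.1, -2.1]
width: 0.32
```

Run:
```python
from h import *
from bench import env
from scipy.spatial.transform import Rotation as R
import pickle
for _ in range(4): c=env.read_camera('scene')
pickle.dump(c,open('c4.pkl','wb'))
s=env.state();M=R.from_quat(s['orientation'][[1,2,3,0]]).as_matrix()
print(s['clock'],s['eef_pos'],np.degrees(np.arctan2(M[1,2],M[0,2])),s['wrist_force'])
I=c['image'];y,x=195,365
cv2.imwrite('pics/s4.png',cv2.resize(I[y:y+100,x:x+120],(720,600),interpolation=cv2.INTER_CUBIC)[:,:,::-1])
a=np.radians(18);X=np.array([np.cos(a),np.sin(a)]);Y=np.array([-X[1],X[0]])
for z in(.080,.085):
  for sx,sy in((1,-1),(1,1),(-1,1)):
    p=s['eef_pos'][:2]+sx*.017*X+sy*.038*Y; print(z,sx,sy,((proj(c,[[*p,z]])[0]-[x,y]+.5)*6).round(0))
```

```text
6.7 [0.48260686 0.33690489 0.17878241] 18.04925406826944 [ 0.28738028 -0.15989722 -1.21331917]
0.08 1 -1 [249. 364.]
0.08 1 1 [438. 402.]
0.08 -1 1 [445. 343.]
0.085 1 -1 [251. 356.]
0.085 1 1 [441. 393.]
0.085 -1 1 [447. 334.]
```

View pics/s4.png

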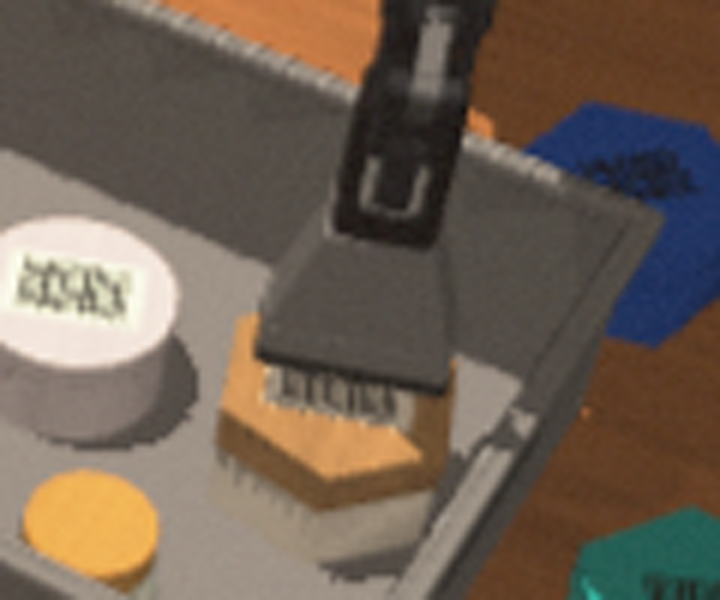

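The nose's front lower edge runs from (257,358) to (447,390). That puts it about 24 mm above the label, about 1–2 mm toward +y, and parallel to the code. I'll make a small trim and settle.

Call:
carry_out --pt "0.02 0 -0.001 -0.001 0" --pt "0.02 0 -0.001 -0.002 0" --pt "0.02 0 -0.001 -0.003 0" --pt "0.02 0 -0.001 -0.003 0" --pt "0.02 0 -0.001 -0.003 0" --pt "0.02 0 -0.001 -0.003 0" --pt "0.02 0 -0.001 -0.003 0" --pt "0.02 0 -0.001 -0.003 0" --pt "0.02 0 -0.001 -0.003 0" --pt "0.02 0 -0.001 -0.003 0" --pt "0.02 0 -0.001 -0.003 0" --pt "0.02 0 -0.001 -0.003 0"

```text
clock: 7.7
eef_pos: [0.4824, 0.3357, 0.1753]
orientation: [0.698, -0.111, 0.698, 0.111]
wrist_force: [-0.5, -0.2, -2.1]
width: 0.322
```

Run:
```python
from bench import env
import numpy as np
s=env.state();print(s['clock'],s['eef_pos'],s['orientation'],np.abs(s['qvel']).max(),s['wrist_force'],s['width'])
env.hand_in()
```

```text
7.7 [0.48241123 0.33572187 0.17531779] [ 0.69836929 -0.11087365  0.6983491   0.1108869 ] 0.0017103490488139335 [-0.48708538 -0.1907522  -2.0876922 ] 0.322479113331826
the job is handed in; nothing more can be done
```

I lifted the scanner straight out of its cradle, carried it over the snow globe and the tote rim, and handed in at 7.7 s. It was held nose down above the hexagonal box's barcode.

- **Position:** the last readings put the nose about 20 mm above the label and within about 2 mm of its centre. It is turned to within about 2° of the code.
- **Stillness and contact:** the arm was still, at 0.002 rad/s or less. The force at the wrist was about the scanner's weight, which fits no contact.
- **Disagreements:** the two cameras differed by about 1.5 mm on the label's centre. The nose also sat 2–3 mm higher than planned, so I lowered it 3 mm and moved it 1 mm before handing in.
- **Not checked:** I took no picture after that last small adjustment, so the final height and position come from the arm's readings plus the offset measured just before. I also did not check the positions of the other goods by measurement.

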